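# Find the proud boss on a chased brass plate

### The arm

A 6-joint arm with a two-finger parallel gripper is mounted at the origin on the work surface. World frame = base frame: x ahead of the robot, y to its left, z up, the work surface at z = 0. Lengths are in m, angles in rad, forces in N, time in s.
With the tool pointing down it reaches from about 0.35 to 0.975 m from the base axis. Payload 4.9 kg.
Tool frame: the origin (TCP) lies midway between the tips of the shut fingers; the grasp point (between the pads) lies 19 mm behind it; z points along the fingers, y is the line along which they close (so a half turn about z gives the same grasp; the last joint's range is limited). The gripper opens to 85 mm and grips with 20 to 120 N. Pads are 22 mm wide; open, the fingers measure 114 mm over their backs; the gripper's body (76 mm by 85 mm) begins 54 mm behind the grasp point. The pads swing forward as they close: fully open they stand 13 mm farther back than shut.
Start: joints at [-1.463, 0.053, 1.613, -0, 1.476, -0.119], TCP at [0.141, -0.609, 0.192] pointing down, gripper open.
Joint ranges: [-3.01, 3.01], [-1.01, 2.22], [0.06, 2.58], [-1.02, 4.17], [0.09, 2.62], [-3.14, 3.14]. Speed limits (rad/s): [2.57, 2.57, 3.14, 3.14, 3.14, 3.14].

### API

Orientations are given as a unit quaternion [w, x, y, z].
In Python, from plant import state, grab_frame, camera_info, job_done, spot_in, masks_of, pinpoint gives the robot as it stands.
- The arm moves only by the shell command python3 -m handwheel 'ROWS' [OPENING]. ROWS is JSON, a list that holds one entry, the list of rows, each a list of 6 numbers: the shift along the world's x, y, z in m, then the turn, a rotation vector about the world's x, y, z in degrees. In form: [[[tx, ty, tz, ax, ay, az], ...]]. A call has 1 to 20 rows; each row shifts and turns the commanded pose from where the row before left it; what a row does not reach is not made up. A row lasts 1/12 s, in which the tool goes at most 41.7 mm and 7.16 degrees, less where a joint would pass 70% of its speed; a pose out of reach is approached as far as the arm can. A call is refused whole if a number of a shift passes 0.0417 or a number of a turn 7.16, either way. A call with a gripper value outside its range is refused whole. OPENING is the opening, from 0 (shut) to 1 (fully open), set as the call begins (- or left out, the last holds). The fingers move at their own pace and stop on an object; the grip force is fixed at half the most. Time passes only in rows, so rows that do not move let the fingers close. It gives the time, the measured TCP pose, the force, the opening and the grip force at its end, in the units of the state.
- state(): the state, without advancing time (a new reading comes with each control period).
- grab_frame(name): name is "scene" or "top" or "wrist"; returns (picture, depth): 400x640x3 uint8, blue, green, red; 400x640 float32, m along the optical axis (not along the pixel's ray), 0 where there is no reading.
- camera_info(name): a dict with "fx", "fy", "cx", "cy" (pixels), "T" (4x4, takes a point from camera to world coordinates). Camera axes: x right, y up, looking along -z (the intrinsics and any distortion apply to the point x, -y, -z); pixel columns grow to the right and rows downward; lengths in m; the calibration is good to about 2 mm. A picture is of the moment at which its call begins: read the wrist's pose just before it. camera_info takes no time and is no camera call; for the wrist camera it gives the pose at the moment of the call.
- job_done(): hands the job in; it is judged then, once.
Trained networks look in the newest picture that a camera, given by its name, has taken for a name from the list of things; names that differ only in an ending like _2 or _b are one class to them, and where a whole thing is asked for, a point or a joint stands for the part that bears it (a point fixed in the world has none). Each returns a list of dicts, best first, with "conf" (0 to 1); they miss things now and then, are a little off and sometimes report something else, mostly with a low value. They report only what shows in the picture. A call takes as long as a camera call. They do not tell look-alikes from the thing itself.
- spot_in(camera, thing): "box" ([left, top, width, height] in pixels, round what is visible of it).
- masks_of(camera, thing): "region" (400x640 bool, what is visible of it) and "box" ([left, top, width, height] in pixels, round what is visible of it).
- pinpoint(camera, thing): "position" ([column, row] in pixels: a listed point, or the origin of a listed thing).
The state is a dict: "time": time; "joint_pos": joint angles; "joint_vel": joint speeds; "joint_efforts": joint torques, N m; "tool_pos": TCP position; "tool_rot": TCP orientation; "contact_force": force on the tool from outside, world axes, zero at the start; "ft_torque": the same for the moment, N m; "gripper_width": opening from 0.0 (shut) to 1.0 (fully open); "grasp_force": force on a finger pad.
Only numpy, scipy, OpenCV 4.12 (cv2) and the standard library are available. Lean on these libraries where they do the work, as an engineer would, in place of code of your own. Each camera call takes 0.05 s, during which the arm holds its last target. There are 200 camera calls.

### The job

Pick up the flat-footed steel punch and touch its foot lightly on top of each of the three brass bosses, one after another, starting with the boss at the plate's pointed end, then the middle one, then the one at the broad end, with a short pause on each. Then leave the punch standing upright on the middle of the boss that stands highest, so that the chaser knows which one to work down.

Things in the scene. Friction and masses are not known exactly. Their poses are not given: they have to be found in the camera images.
- probe_mid (a point): flat-footed punch standing on the bench, bare steel, about 220 g, 100 mm tall: a plain round stem 18 mm in diameter on a flat round foot 32 mm in diameter and 14 mm high. This point is on its axis, 50 mm above the underside of the foot; z points up along the stem. The other standing steel tool near it has a ball on top and no foot.
- plate: fan-shaped brass plate (230 x 172 mm, pointed at one end) on a round black pitch block 270 mm in diameter, fixed at any yaw. Origin: centre of the block's underside; x points along the plate to its pointed end, z up; the plate's face is 34 mm above the origin. The bosses stand in a row at x = +70 mm (pointed end), 0 (middle) and -70 mm (broad end), y = 0.
- boss_a_top (a point): centre of the top of one of the three flat-topped round brass bosses on the plate, 38 mm in diameter, rigid and fixed. The bosses stand 10 to 25 mm above the plate's face, the highest at least 8 mm above the next; compare their z. Which boss stands at which place along the plate changes.
- boss_b_top (a point): centre of the top of one of the three flat-topped round brass bosses on the plate, 38 mm in diameter, rigid and fixed. The bosses stand 10 to 25 mm above the plate's face, the highest at least 8 mm above the next; compare their z. Which boss stands at which place along the plate changes.
- boss_c_top (a point): centre of the top of one of the three flat-topped round brass bosses on the plate, 38 mm in diameter, rigid and fixed. The bosses stand 10 to 25 mm above the plate's face, the highest at least 8 mm above the next; compare their z. Which boss stands at which place along the plate changes.
Not all that is in view belongs to the job. Leave any blue look-alike of the part that bears probe_mid alone.

How it is judged:
On the way, in this order (a step that is already met when the one before it is completed fails the run):
1. the punch's foot touches the boss at the pointed end and stays for 0.15 s ((contact force between probe and boss_a above 0.4 N or contact force between probe and boss_b above 0.4 N or contact force between probe and boss_c above 0.4 N) and x of probe_mid in the frame of plate between 0.045 and 0.095 m), for 0.15 s.
2. the punch's foot touches the boss in the middle and stays for 0.15 s ((contact force between probe and boss_a above 0.4 N or contact force between probe and boss_b above 0.4 N or contact force between probe and boss_c above 0.4 N) and x of probe_mid in the frame of plate between -0.025 and 0.025 m), for 0.15 s.
3. the punch's foot touches the boss at the broad end and stays for 0.15 s ((contact force between probe and boss_a above 0.4 N or contact force between probe and boss_b above 0.4 N or contact force between probe and boss_c above 0.4 N) and x of probe_mid in the frame of plate between -0.095 and -0.045 m), for 0.15 s.
At the end, for the whole second after the job is handed in: The punch stands upright (within 10 degrees), at rest and released, with its foot on the highest boss, its axis within 13 mm of that boss's centre (horizontal distance between probe_mid and boss_b_top below 0.013 m and z of probe_mid in the frame of boss_b_top between 0.045 and 0.055 m and angle between probe_mid's own z axis and vertical below 0.17 rad and linear speed of probe below 0.02 m/s and contact force between probe and boss_b above 0.5 N); the robot touches nothing.
It fails at once if the punch knocks against or scrapes over a boss at more than 0.1 m/s (linear speed of probe above 0.1 m/s and (contact force between probe and boss_a above 2 N or contact force between probe and boss_b above 2 N or contact force between probe and boss_c above 2 N)).
It also fails if it takes over 58 s, if anything falls off the work surface, if the arm or the gripper's body presses on something with over 40 N, if the wrist force passes 120 N, or if a joint passes its speed limit or range.

## Working session

There is one attempt and no reset: what is moved stays moved. The work goes in short steps, Python scripts to look and compute and a shell command to move; the robot and the scene stay as the last step left them, time stands still between calls to the robot, and variables do not carry over. Pictures are saved under pics/ and viewed, at most 10 in all, crops included, and the job is handed in when it is done.

```bash
mkdir -p pics
cat > h.py <<'E'
import numpy as np, cv2
from plant import *
def world(cam,info,u,v,d):
    p=np.array([(u-info['cx'])/info['fx']*d,-(v-info['cy'])/info['fy']*d,-d,1]); return (info['T']@p)[:3]
def cloud(info,depth):
    v,u=np.mgrid[:400,:640]; d=depth
    p=np.stack([(u-info['cx'])/info['fx']*d,-(v-info['cy'])/info['fy']*d,-d,np.ones_like(d)],-1)
    return (p@info['T'].T)[...,:3]
E
python3 - <<'E'
from h import *
print(state()['time'],state()['tool_rot'])
ims=[]
for c in ['scene','top']:
    im,d=grab_frame(c); i=camera_info(c); print(c,{k:(np.round(v,3).tolist()) for k,v in i.items()}); 
    cv2.imwrite(f'pics/{c}.png',im); np.save(f'{c}.npy',d); ims.append(im)
    for t in ['probe_mid','plate','boss_a_top','boss_b_top','boss_c_top']:
        for r in pinpoint(c,t)[:4]:
            u,v=r['position']; dd=d[int(round(v)),int(round(u))]
            print(t,np.round(r['position'],1),round(r['conf'],2),np.round(world(c,i,u,v,dd),3))
cv2.imwrite('pics/both.png',cv2.resize(np.vstack(ims),None,fx=.75,fy=.75))
E
```

```text
0.0 [-1.03236292e-03  9.93575879e-01  1.13163190e-01  6.53588824e-07]
scene {'fx': 471.646, 'fy': 471.646, 'cx': 326.506, 'cy': 198.22, 'T': [[0.746, -0.367, 0.555, 1.191], [0.666, 0.4, -0.63, -0.825], [0.009, 0.84, 0.542, 0.699], [0.0, 0.0, 0.0, 1.0]]}
probe_mid [287.3 232.5] 0.79 [ 0.57  -0.251  0.063]
probe_mid [280.3 211.9] 0.67 [ 0.505 -0.211  0.069]
probe_mid [368.1 209.6] 0.32 [ 0.633 -0.036  0.047]
plate [357.4 211.1] 0.97 [ 0.605 -0.042  0.032]
boss_a_top [352.8 183.7] 0.61 [0.524 0.039 0.043]
boss_b_top [364.  189.4] 0.66 [0.579 0.016 0.058]
boss_c_top [368.1 209.6] 0.52 [ 0.633 -0.036  0.047]
top {'fx': 496.33, 'fy': 496.33, 'cx': 325.43, 'cy': 201.599, 'T': [[-0.059, 0.975, -0.212, 0.386], [-0.998, -0.057, 0.017, -0.101], [0.004, 0.213, 0.977, 1.023], [0.0, 0.0, 0.0, 1.0]]}
probe_mid [370.7 248.5] 0.7 [ 0.494 -0.197  0.086]
probe_mid [389.9 212.9] 0.62 [ 0.557 -0.237  0.1  ]
plate [265.2 221. ] 0.59 [0.564 0.003 0.057]
boss_a_top [244.2 248.2] 0.81 [0.514 0.048 0.045]
boss_b_top [261.6 218.5] 0.89 [0.569 0.011 0.056]
boss_b_top [245.7 247. ] 0.5 [0.516 0.045 0.044]
boss_c_top [278.  187.3] 0.72 [ 0.633 -0.024  0.046]
```

View pics/both.png

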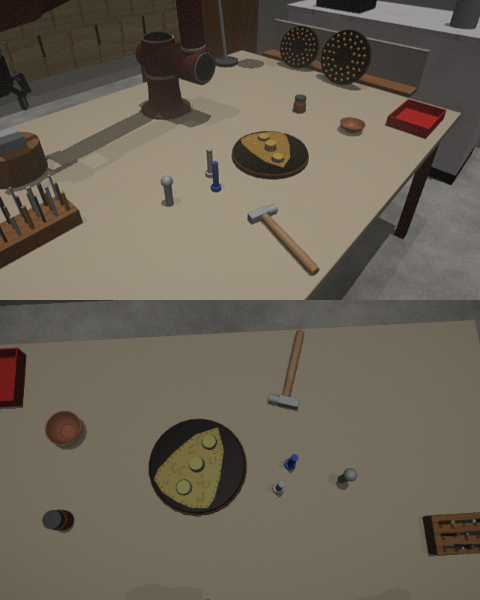

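The steel candidates are the grey footed tool at scene (280,212) / top (371,249), the blue look-alike at scene (287,232) / top (390,213), and the ball-headed tool at scene (223,255) / top (463,235). The grey footed one fits the description. I'll confirm it and the plate's pointed end in an enlarged crop.

Run:
```python
from h import *
a=cv2.imread('pics/scene.png')[170:290,200:350]; b=cv2.imread('pics/top.png')[150:290,190:410]
a=cv2.resize(a,(375,300),interpolation=3); b=cv2.resize(b,(471,300),interpolation=3)
cv2.imwrite('pics/crop.png',cv2.resize(np.hstack([a,b]),(800,284)))
for c in ['top','scene']:
    i=camera_info(c); P=cloud(i,np.load(c+'.npy')); im=cv2.imread(f'pics/{c}.png')
    # steel punch pts: region
    m=(np.hypot(P[...,0]-.495,P[...,1]+.2)<.045)&(P[...,2]>.008)&(P[...,2]<.13)
    q=P[m]; col=im[m].astype(int); g=(col[:,0]-col[:,2]<40); q=q[g]
    for lo,hi in[(.008,.018),(.02,.05),(.05,.08),(.08,.095),(.095,.11)]:
        s=q[(q[:,2]>lo)&(q[:,2]<hi)]; print(c,lo,len(s),s.mean(0).round(4) if len(s) else '', (s.min(0).round(3),s.max(0).round(3)) if len(s) else '')
    for n,x,y in[('a',.514,.048),('b',.569,.011),('c',.633,-.024)]:
        m=(np.hypot(P[...,0]-x,P[...,1]-y)<.035)&(P[...,2]>.040)&(P[...,2]<.08)
        q=P[m]; h=np.percentile(q[:,2],85) if len(q) else 0; t=q[abs(q[:,2]-h)<.004]
        print(n,len(q),h.round(4),np.median(t,0).round(4),t.min(0).round(3),t.max(0).round(3))
```

```text
top 0.008 95 [ 0.4952 -0.202   0.0133] (array([ 0.483, -0.22 ,  0.008]), array([ 0.514, -0.19 ,  0.018]))
top 0.02 18 [ 0.4935 -0.2006  0.0334] (array([ 0.49 , -0.208,  0.021]), array([ 0.504, -0.196,  0.047]))
top 0.05 22 [ 0.4931 -0.2014  0.0637] (array([ 0.49, -0.21,  0.05]), array([ 0.502, -0.196,  0.078]))
top 0.08 11 [ 0.4956 -0.2002  0.0869] (array([ 0.49 , -0.21 ,  0.081]), array([ 0.508, -0.197,  0.093]))
top 0.095 81 [ 0.4985 -0.2053  0.0995] (array([ 0.489, -0.214,  0.095]), array([ 0.508, -0.197,  0.104]))
a 294 0.0464 [0.5131 0.0483 0.0451] [0.494 0.031 0.042] [0.531 0.067 0.049]
b 308 0.0591 [0.5723 0.0116 0.0578] [ 0.554 -0.006  0.055] [0.591 0.03  0.062]
c 278 0.0491 [ 0.6326 -0.0247  0.0474] [ 0.613 -0.042  0.045] [ 0.651 -0.005  0.052]
scene 0.008 49 [ 0.5001 -0.2166  0.0132] (array([ 0.482, -0.225,  0.008]), array([ 0.514, -0.209,  0.018]))
scene 0.02 66 [ 0.5023 -0.2128  0.0354] (array([ 0.492, -0.217,  0.02 ]), array([ 0.509, -0.204,  0.05 ]))
scene 0.05 79 [ 0.5031 -0.2118  0.0654] (array([ 0.493, -0.218,  0.05 ]), array([ 0.509, -0.2  ,  0.08 ]))
scene 0.08 37 [ 0.5029 -0.2123  0.0877] (array([ 0.494, -0.219,  0.08 ]), array([ 0.509, -0.204,  0.095]))
scene 0.095 38 [ 0.5    -0.2094  0.0987] (array([ 0.489, -0.218,  0.095]), array([ 0.51 , -0.2  ,  0.101]))
a 94 0.0447 [0.5141 0.0435 0.0435] [0.493 0.027 0.041] [0.533 0.063 0.048]
b 158 0.0579 [0.5743 0.0071 0.0567] [ 0.556 -0.011  0.054] [0.591 0.027 0.06 ]
c 129 0.0478 [ 0.6328 -0.0292  0.0465] [ 0.613 -0.047  0.044] [ 0.65  -0.009  0.05 ]
```

View pics/crop.png

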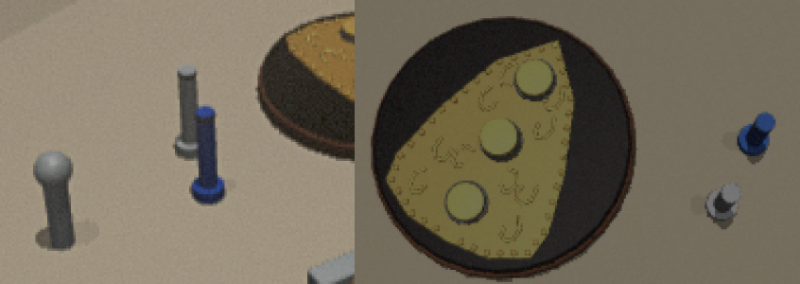

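The crop shows the steel footed punch at (188,110) left / (722,205) right, next to the blue look-alike. The ball tool stands apart at (55,200). The plate's pointed end is at the upper right, so boss c is at the point, b (the highest, by about 12 mm) is in the middle and a is at the broad end. Next I'll move over the punch at height.

```bash
python3 -m handwheel '[[[0.018,0.02,0,0,0,0],[0.018,0.02,0,0,0,0],[0.018,0.02,0,0,0,0],[0.018,0.02,0,0,0,0],[0.018,0.02,0,0,0,0],[0.018,0.02,0,0,0,0],[0.018,0.02,0,0,0,0],[0.018,0.02,0,0,0,0],[0.018,0.02,0,0,0,0],[0.018,0.02,0,0,0,0],[0.018,0.02,0,0,0,0],[0.018,0.02,0,0,0,0],[0.018,0.02,0,0,0,0],[0.018,0.02,0,0,0,0],[0.018,0.02,0,0,0,0],[0.018,0.02,0,0,0,0],[0.018,0.02,0,0,0,0],[0.018,0.02,0,0,0,0],[0.018,0.02,0,0,0,0],[0,0,0,0,0,0]]]' 0.75
python3 - <<'E'
from h import *
for k in range(2):
    i=camera_info('wrist'); im,d=grab_frame('wrist'); s=state()
print(s['time'],s['tool_pos'],s['gripper_width'],s['contact_force'])
cv2.imwrite('pics/w1.png',im); np.save('w1.npy',d)
P=cloud(i,d)
for r in pinpoint('wrist','probe_mid'): print(r)
m=(P[...,2]>.094)&(P[...,2]<.106)&(np.hypot(P[...,0]-.499,P[...,1]+.207)<.03); q=P[m]
print(m.sum(),q.mean(0) if len(q) else '',q.min(0) if len(q) else '',q.max(0)if len(q) else '')
m=(P[...,2]>.011)&(P[...,2]<.017)&(np.hypot(P[...,0]-.499,P[...,1]+.207)<.03); q=P[m]
if len(q): print(len(q),q.min(0),q.max(0))
E
```

```text
time: 2.27
tool_pos: [0.4847, -0.226, 0.1921]
tool_rot: [-0.001, 0.993, 0.115, 0.001]
contact_force: [-0.1, -0.6, -0.7]
gripper_width: 0.752
grasp_force: 0.0
2.3667 [ 0.48282059 -0.22846454  0.19195136] 0.7465747932574276 [-0.43988151 -0.56782341 -0.34524271]
{'position': [305.9, 168.4], 'conf': 0.79}
{'position': [357.6, 113.8], 'conf': 0.64}
337 [ 0.49964448 -0.20563797  0.09958705] [ 0.48998637 -0.21496028  0.09562831] [ 0.50849251 -0.19636399  0.1019931 ]
264 [ 0.48752212 -0.22082559  0.01101639] [ 0.5145136  -0.19005207  0.01687017]
```

View pics/w1.png

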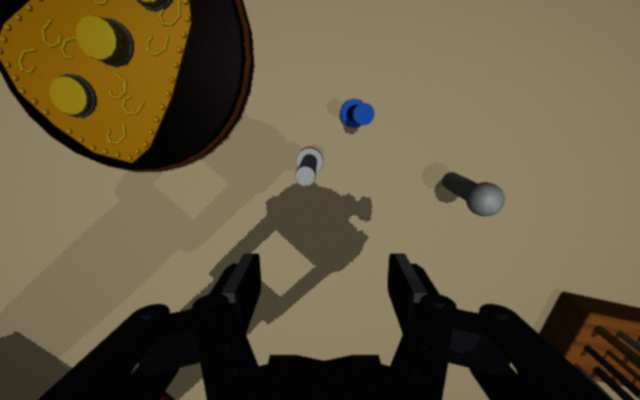

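The wrist view shows the steel punch at (306,170), with its axis at about (0.500,-0.206). I'll align over it, go down and close.

```bash
python3 -m handwheel '[[[0.0085,0.011,0,0,0,0],[0.0085,0.011,0,0,0,0],[0,0,-0.02,0,0,0],[0,0,-0.02,0,0,0],[0,0,-0.02,0,0,0],[0,0,-0.02,0,0,0],[0,0,-0.02,0,0,0],[0,0,-0.02,0,0,0],[0,0,-0.014,0,0,0],[0,0,-0.01,0,0,0],[0,0,0,0,0,0],[0,0,0,0,0,0],[0,0,0,0,0,0]]]' && python3 -m handwheel '[[[0,0,0,0,0,0],[0,0,0,0,0,0],[0,0,0,0,0,0],[0,0,0,0,0,0],[0,0,0,0,0,0],[0,0,0,0,0,0],[0,0,0,0,0,0],[0,0,0,0,0,0],[0,0,0,0,0,0],[0,0,0,0,0,0]]]' 0
```

```text
time: 3.5
tool_pos: [0.5002, -0.2079, 0.0492]
tool_rot: [0.001, 0.994, 0.113, 0.001]
contact_force: [-0.9, 1.7, 0.1]
gripper_width: 0.751
grasp_force: 0.0
time: 4.33
tool_pos: [0.5001, -0.207, 0.0488]
tool_rot: [0.0, 0.994, 0.113, 0.001]
contact_force: [-0.2, 2.0, 5.3]
gripper_width: 0.176
grasp_force: 58.7
```

```bash
python3 -m handwheel '[[[0,0,0.01,0,0,0],[0,0,0.02,0,0,0],[0,0,0.02,0,0,0],[0,0,0.02,0,0,0],[0,0,0.02,0,0,0],[0,0,0.01,0,0,0],[0.0111,0.015,0,0,0,0],[0.0111,0.015,0,0,0,0],[0.0111,0.015,0,0,0,0],[0.0111,0.015,0,0,0,0],[0.0111,0.015,0,0,0,0],[0.0111,0.015,0,0,0,0],[0.0111,0.015,0,0,0,0],[0.0111,0.015,0,0,0,0],[0.0111,0.015,0,0,0,0],[0.0111,0.015,0,0,0,0],[0.0111,0.015,0,0,0,0],[0.0111,0.015,0,0,0,0],[0,0,0,0,0,0],[0,0,0,0,0,0]]]'
python3 - <<'E'
from h import *
s=state(); print(s['tool_pos'],s['gripper_width'],s['contact_force'])
i=camera_info('wrist'); w,d=grab_frame('wrist'); P=cloud(i,d)
for n,x,y in[('a',.5135,.046),('b',.573,.0094),('c',.6327,-.027)]:
    m=(np.hypot(P[...,0]-x,P[...,1]-y)<.035)&(P[...,2]>.040)&(P[...,2]<.07); q=P[m]
    if len(q)<20: continue
    h=np.percentile(q[:,2],85); t=q[abs(q[:,2]-h)<.003]; print(n,len(t),np.median(t,0).round(4),t.min(0).round(3),t.max(0).round(3))
sc,d=grab_frame('scene'); P=cloud(camera_info('scene'),d)
for lo in np.arange(.1,.2,.02):
    m=(np.hypot(P[...,0]-.634,P[...,1]+.029)<.03)&(P[...,2]>lo)&(P[...,2]<lo+.02); q=P[m]
    if len(q): print(lo.round(2),len(q),q.mean(0).round(4),q.min(0).round(3),q.max(0).round(3))
cv2.imwrite('pics/t1.png',np.hstack([cv2.resize(w,(480,300)),cv2.resize(sc[100:250,290:450],(320,300))]))
E
```

```text
time: 6.0
tool_pos: [0.6322, -0.0264, 0.1467]
tool_rot: [-0.0, 0.993, 0.114, -0.001]
contact_force: [-0.3, 0.6, -2.6]
gripper_width: 0.173
grasp_force: 58.8
[ 0.63221343 -0.02641224  0.14666695] 0.1729704711195864 [-0.31726506  0.64296128 -2.60263631]
a 767 [0.5164 0.0486 0.0447] [0.498 0.03  0.042] [0.533 0.067 0.047]
b 1054 [0.5745 0.0118 0.0577] [ 0.555 -0.007  0.055] [0.592 0.03  0.06 ]
c 731 [ 0.6392 -0.0222  0.0477] [ 0.621 -0.043  0.045] [ 0.652 -0.006  0.05 ]
0.1 112 [ 0.6348 -0.034   0.1093] [ 0.614 -0.045  0.1  ] [ 0.646 -0.011  0.12 ]
0.12 53 [ 0.6346 -0.0333  0.1306] [ 0.625 -0.039  0.12 ] [ 0.641 -0.024  0.14 ]
0.14 58 [ 0.6336 -0.0336  0.1497] [ 0.623 -0.04   0.14 ] [ 0.64  -0.024  0.16 ]
0.16 58 [ 0.6343 -0.0335  0.1705] [ 0.624 -0.04   0.16 ] [ 0.64  -0.025  0.179]
0.18 75 [ 0.6373 -0.0349  0.1928] [ 0.624 -0.05   0.18 ] [ 0.646 -0.011  0.2  ]
```

View pics/t1.png

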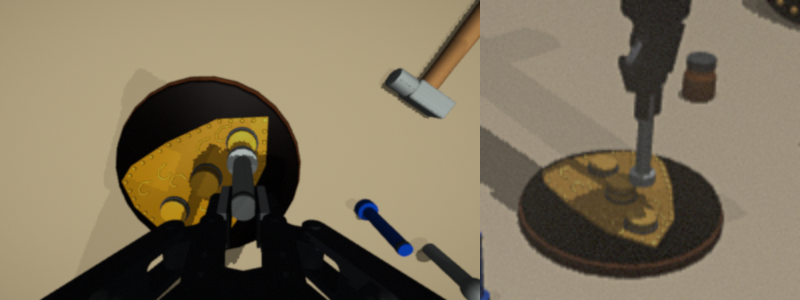

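The punch hangs upright over the pointed-end boss, at (643,175) in the scene crop. I'll lower it, slowing near contact.

```bash
python3 -m handwheel '[[[0.001,0,-0.012,0,0,0],[0,0,-0.012,0,0,0],[0,0,-0.01,0,0,0],[0,0,-0.006,0,0,0],[0,0,-0.003,0,0,0],[0,0,-0.001,0,0,0],[0,0,-0.001,0,0,0],[0,0,0,0,0,0],[0,0,0,0,0,0]]]' && python3 -m handwheel '[[[0,0,-0.001,0,0,0],[0,0,-0.001,0,0,0],[0,0,-0.001,0,0,0],[0,0,0,0,0,0],[0,0,0,0,0,0]]]'
```

```text
time: 6.85
tool_pos: [0.6342, -0.027, 0.1036]
tool_rot: [0.0, 0.994, 0.113, 0.001]
contact_force: [-0.3, 0.2, -1.1]
gripper_width: 0.173
grasp_force: 58.9
time: 7.27
tool_pos: [0.6337, -0.0269, 0.0998]
tool_rot: [-0.0, 0.994, 0.113, -0.0]
contact_force: [-0.3, -0.1, -1.7]
gripper_width: 0.172
grasp_force: 58.9
```

Foot underside is at about 0.051 and there is no contact yet.

```bash
python3 -m handwheel '[[[0,0,-0.001,0,0,0],[0,0,-0.001,0,0,0],[0,0,0,0,0,0],[0,0,0,0,0,0]]]' && python3 -m handwheel '[[[0,0,-0.001,0,0,0],[0,0,0,0,0,0],[0,0,0,0,0,0]]]' && python3 -m handwheel '[[[0,0,-0.001,0,0,0],[0,0,0,0,0,0],[0,0,0,0,0,0]]]'
```

```text
time: 7.6
tool_pos: [0.6336, -0.027, 0.0977]
tool_rot: [-0.0, 0.994, 0.113, -0.0]
contact_force: [-0.1, -0.1, -2.5]
gripper_width: 0.177
grasp_force: 58.9
time: 7.85
tool_pos: [0.6338, -0.027, 0.097]
tool_rot: [0.0, 0.994, 0.113, 0.0]
contact_force: [0.6, 0.2, -1.5]
gripper_width: 0.171
grasp_force: 59.0
time: 8.1
tool_pos: [0.6343, -0.0269, 0.0968]
tool_rot: [0.0, 0.994, 0.113, 0.001]
contact_force: [-0.7, 0.4, 2.5]
gripper_width: 0.173
grasp_force: 59.3
```

```bash
python3 -m handwheel '[[[0,0,-0.0005,0,0,0],[0,0,0,0,0,0],[0,0,0,0,0,0],[0,0,0,0,0,0]]]'; python3 -c "
from h import *
s=state();print(s['tool_pos'],s['contact_force'],s['ft_torque'])"
```

```text
time: 8.43
tool_pos: [0.6345, -0.0269, 0.0968]
tool_rot: [0.0, 0.994, 0.113, 0.001]
contact_force: [-1.2, 0.9, 4.1]
gripper_width: 0.175
grasp_force: 59.6
[ 0.63453245 -0.02686081  0.09682221] [-1.18729885  0.92843657  4.06071698] [0.26427456 0.19622532 0.02746633]
```

Contact is about 6 N on the pointed-end boss. Next I'll lift over the tall middle boss.

```bash
python3 -m handwheel '[[[0,0,0.003,0,0,0],[0,0,0.009,0,0,0],[0,0,0.01,0,0,0],[0,0,0.01,0,0,0],[0,0,0,0,0,0],[-0.012,0.0073,0,0,0,0],[-0.012,0.0073,0,0,0,0],[-0.012,0.0073,0,0,0,0],[-0.012,0.0073,0,0,0,0],[-0.012,0.0073,0,0,0,0],[0,0,0,0,0,0],[0,0,-0.006,0,0,0],[0,0,-0.006,0,0,0],[0,0,-0.003,0,0,0],[0,0,-0.001,0,0,0],[0,0,0,0,0,0],[0,0,0,0,0,0]]]' && python3 -m handwheel '[[[0,0,-0.001,0,0,0],[0,0,0,0,0,0],[0,0,0,0,0,0]]]'
```

```text
time: 9.85
tool_pos: [0.5739, 0.0093, 0.1111]
tool_rot: [-0.0, 0.994, 0.113, -0.0]
contact_force: [0.3, 0.7, -2.3]
gripper_width: 0.176
grasp_force: 58.9
time: 10.1
tool_pos: [0.5739, 0.0095, 0.1106]
tool_rot: [0.0, 0.994, 0.113, 0.0]
contact_force: [-0.9, 0.2, -1.4]
gripper_width: 0.177
grasp_force: 58.9
```

```bash
python3 -m handwheel '[[[0,0,-0.001,0,0,0],[0,0,-0.001,0,0,0],[0,0,0,0,0,0],[0,0,0,0,0,0]]]' && python3 -m handwheel '[[[0,0,-0.001,0,0,0],[0,0,0,0,0,0],[0,0,0,0,0,0]]]'  && python3 -m handwheel '[[[0,0,-0.001,0,0,0],[0,0,0,0,0,0],[0,0,0,0,0,0]]]'
```

```text
time: 10.43
tool_pos: [0.5736, 0.0095, 0.1083]
tool_rot: [-0.0, 0.994, 0.113, -0.0]
contact_force: [-1.0, -0.2, -1.5]
gripper_width: 0.178
grasp_force: 58.9
time: 10.68
tool_pos: [0.5737, 0.0095, 0.1073]
tool_rot: [-0.0, 0.994, 0.113, -0.0]
contact_force: [-0.7, -0.5, -1.4]
gripper_width: 0.176
grasp_force: 58.9
time: 10.93
tool_pos: [0.574, 0.0096, 0.1069]
tool_rot: [0.0, 0.994, 0.113, 0.0]
contact_force: [-0.5, 0.5, 0.2]
gripper_width: 0.176
grasp_force: 59.3
```

```bash
python3 -m handwheel '[[[0,0,-0.001,0,0,0],[0,0,0,0,0,0],[0,0,0,0,0,0],[0,0,0,0,0,0]]]'
python3 - <<'E'
from h import *
s=state();print(s['contact_force'])
# check pointing: foot vs boss b in both views
for c in ['scene','top']:
    im,d=grab_frame(c); P=cloud(camera_info(c),d); near=np.hypot(P[...,0]-.574,P[...,1]-.009)<.04
    for n,lo,hi in[('stem',.08,.095),('foot',.062,.072),('foottop',.0695,.076),('boss',.053,.0605)]:
        q=P[near&(P[...,2]>lo)&(P[...,2]<hi)]
        if len(q):print(c,n,len(q),q.min(0).round(4),q.max(0).round(4))
E
```

```text
time: 11.27
tool_pos: [0.5746, 0.0097, 0.1068]
tool_rot: [0.0, 0.994, 0.113, 0.001]
contact_force: [-0.4, 0.8, 6.0]
gripper_width: 0.176
grasp_force: 59.6
[-0.38505177  0.79185132  5.98900567]
scene stem 36 [ 0.5678 -0.0017  0.081 ] [0.5832 0.0135 0.0948]
scene foot 57 [ 0.5564 -0.0082  0.0624] [0.5895 0.0225 0.072 ]
scene foottop 39 [ 0.5585 -0.0082  0.0697] [0.5903 0.0225 0.0746]
scene boss 46 [ 0.5586 -0.0105  0.053 ] [0.5925 0.0259 0.0601]
top boss 9 [ 0.5616 -0.0065  0.054 ] [ 0.5753 -0.0037  0.0591]
```

Contact is about 8 N in the middle, and the scene camera has the foot centred on that boss to within 1 mm. Next is the broad end.

```bash
python3 -m handwheel '[[[0,0,0.003,0,0,0],[0,0,0.009,0,0,0],[0,0,0.008,0,0,0],[0,0,0,0,0,0],[-0.0119,0.0073,0,0,0,0],[-0.0119,0.0073,0,0,0,0],[-0.0119,0.0073,0,0,0,0],[-0.0119,0.0073,0,0,0,0],[-0.0119,0.0073,0,0,0,0],[0,0,0,0,0,0],[0,0,-0.008,0,0,0],[0,0,-0.01,0,0,0],[0,0,-0.006,0,0,0],[0,0,-0.003,0,0,0],[0,0,0,0,0,0],[0,0,0,0,0,0]]]' && python3 -m handwheel '[[[0,0,-0.001,0,0,0],[0,0,-0.001,0,0,0],[0,0,0,0,0,0],[0,0,0,0,0,0]]]'
```

```text
time: 12.7
tool_pos: [0.5142, 0.0458, 0.0978]
tool_rot: [-0.0, 0.994, 0.113, -0.001]
contact_force: [0.7, 0.6, -2.0]
gripper_width: 0.178
grasp_force: 58.9
time: 13.03
tool_pos: [0.5144, 0.046, 0.0966]
tool_rot: [0.0, 0.994, 0.113, 0.0]
contact_force: [1.3, 1.1, -2.1]
gripper_width: 0.177
grasp_force: 58.9
```

```bash
python3 -m handwheel '[[[0,0,-0.001,0,0,0],[0,0,-0.001,0,0,0],[0,0,0,0,0,0],[0,0,0,0,0,0]]]' && python3 -m handwheel '[[[0,0,-0.001,0,0,0],[0,0,0,0,0,0],[0,0,0,0,0,0]]]'  && python3 -m handwheel '[[[0,0,-0.001,0,0,0],[0,0,0,0,0,0],[0,0,0,0,0,0]]]'
```

```text
time: 13.37
tool_pos: [0.5141, 0.0461, 0.0943]
tool_rot: [-0.0, 0.994, 0.113, -0.0]
contact_force: [0.3, 0.0, -1.8]
gripper_width: 0.177
grasp_force: 58.9
time: 13.62
tool_pos: [0.5145, 0.0461, 0.0938]
tool_rot: [-0.0, 0.994, 0.113, 0.0]
contact_force: [-0.9, -0.2, 0.3]
gripper_width: 0.176
grasp_force: 59.3
time: 13.87
tool_pos: [0.5151, 0.0462, 0.0938]
tool_rot: [-0.0, 0.994, 0.113, 0.001]
contact_force: [-1.4, 0.2, 5.1]
gripper_width: 0.176
grasp_force: 59.7
```

```bash
python3 -m handwheel '[[[0,0,0,0,0,0],[0,0,0,0,0,0],[0,0,0.003,0,0,0],[0,0,0.009,0,0,0],[0,0,0.01,0,0,0],[0,0,0.01,0,0,0],[0,0,0,0,0,0],[0.0119,-0.0073,0,0,0,0],[0.0119,-0.0073,0,0,0,0],[0.0119,-0.0073,0,0,0,0],[0.0119,-0.0073,0,0,0,0],[0.0119,-0.0073,0,0,0,0],[0,0,0,0,0,0],[0,0,-0.006,0,0,0],[0,0,-0.005,0,0,0],[0,0,-0.002,0,0,0],[0,0,0,0,0,0],[0,0,0,0,0,0]]]' && python3 -m handwheel '[[[0,0,-0.001,0,0,0],[0,0,0,0,0,0],[0,0,0,0,0,0]]]'
```

```text
time: 15.37
tool_pos: [0.573, 0.0099, 0.1109]
tool_rot: [-0.0, 0.994, 0.113, -0.0]
contact_force: [-0.2, 0.6, -2.2]
gripper_width: 0.175
grasp_force: 59.0
time: 15.62
tool_pos: [0.5738, 0.0096, 0.1106]
tool_rot: [0.0, 0.994, 0.113, 0.0]
contact_force: [-0.2, 0.0, -2.5]
gripper_width: 0.175
grasp_force: 59.0
```

```bash
python3 -m handwheel '[[[0,0,-0.001,0,0,0],[0,0,-0.001,0,0,0],[0,0,-0.001,0,0,0],[0,0,0,0,0,0],[0,0,0,0,0,0]]]' && python3 -m handwheel '[[[0,0,-0.001,0,0,0],[0,0,0,0,0,0],[0,0,0,0,0,0],[0,0,0,0,0,0]]]'
```

```text
time: 16.03
tool_pos: [0.5736, 0.0095, 0.1072]
tool_rot: [-0.0, 0.994, 0.113, -0.0]
contact_force: [-0.0, -0.4, -2.4]
gripper_width: 0.178
grasp_force: 59.0
time: 16.37
tool_pos: [0.574, 0.0095, 0.1068]
tool_rot: [0.0, 0.994, 0.113, 0.0]
contact_force: [0.2, 0.6, 0.6]
gripper_width: 0.178
grasp_force: 59.3
```

Seated lightly, so I'll open the gripper and check before retreating.

```bash
python3 -m handwheel '[[[0,0,0,0,0,0],[0,0,0,0,0,0],[0,0,0,0,0,0],[0,0,0,0,0,0],[0,0,0,0,0,0],[0,0,0,0,0,0],[0,0,0,0,0,0],[0,0,0,0,0,0]]]' 0.75
python3 - <<'E'
from h import *
sc,d=grab_frame('scene'); s=state(); print(s['gripper_width'],s['contact_force']); P=cloud(camera_info('scene'),d)
near=np.hypot(P[...,0]-.574,P[...,1]-.009)<.03
for lo,hi in[(.08,.09),(.09,.1),(.062,.072),(.053,.0605)]:
    q=P[near&(P[...,2]>lo)&(P[...,2]<hi)]; print(lo,len(q),q.min(0).round(4),q.max(0).round(4))
cv2.imwrite('pics/rel.png',cv2.resize(sc[90:240,280:440],(640,600)))
E
```

```text
time: 17.03
tool_pos: [0.5738, 0.0095, 0.1064]
tool_rot: [0.0, 0.994, 0.113, 0.0]
contact_force: [0.9, 0.1, 0.1]
gripper_width: 0.753
grasp_force: 0.0
0.748987269320984 [-0.52503966 -0.02607811  0.82069575]
0.08 21 [ 0.5683 -0.0006  0.0801] [0.5817 0.0147 0.0893]
0.09 22 [ 0.5685 -0.0012  0.0903] [0.5814 0.0122 0.0995]
0.062 63 [ 0.5572 -0.0083  0.0621] [0.589  0.0234 0.072 ]
0.053 49 [ 0.5568 -0.0092  0.0531] [0.592  0.0231 0.0604]
```

View pics/rel.png

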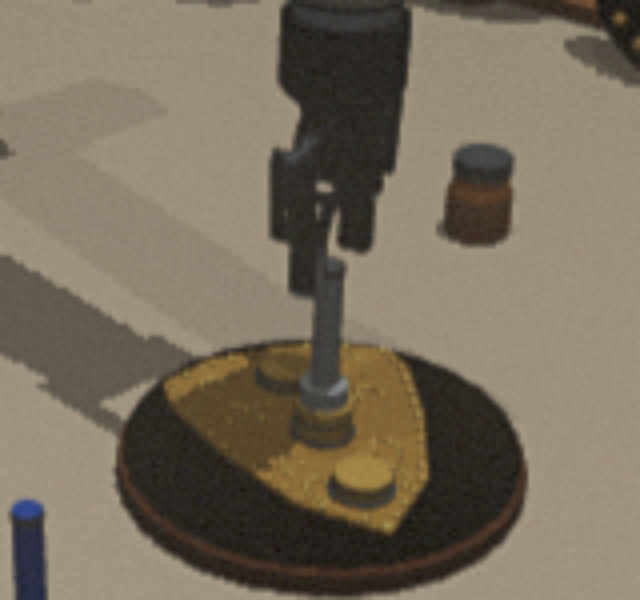

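The punch stands upright and centred on the middle boss at (325,400), with the fingers clear. The pointed end at (395,530) is the one I touched first. Now I'll retreat straight up.

```bash
python3 -m handwheel '[[[0,0,0.004,0,0,0],[0,0,0.008,0,0,0],[0,0,0.014,0,0,0],[0,0,0.014,0,0,0],[0,0,0.014,0,0,0],[0,0,0.014,0,0,0],[0,0,0.014,0,0,0],[0,0,0.014,0,0,0],[0,0,0.01,0,0,0],[0,0,0.01,0,0,0],[0,0,0,0,0,0],[0,0,0,0,0,0],[0,0,0,0,0,0]]]'
python3 - <<'E'
from h import *
sc,d=grab_frame('scene'); P=cloud(camera_info('scene'),d)
near=np.hypot(P[...,0]-.574,P[...,1]-.009)<.03
ok=True
for lo,hi in[(.08,.09),(.11,.12),(.135,.15),(.15,.17),(.062,.072)]:
    q=P[near&(P[...,2]>lo)&(P[...,2]<hi)]; print(lo,len(q),(q.min(0).round(4),q.max(0).round(4)) if len(q) else '')
print(state()['joint_vel'].round(3) if hasattr(state()['joint_vel'],'round') else state()['joint_vel'])
E
```

```text
time: 18.17
tool_pos: [0.5733, 0.0096, 0.2215]
tool_rot: [-0.0, 0.994, 0.113, -0.001]
contact_force: [-0.5, 0.1, 0.7]
gripper_width: 0.75
grasp_force: 0.0
0.08 26 (array([ 0.5687, -0.0013,  0.0803]), array([0.5827, 0.0128, 0.0899]))
0.11 27 (array([ 0.5675, -0.0015,  0.1106]), array([0.5826, 0.0154, 0.1198]))
0.135 38 (array([ 0.5674, -0.0023,  0.135 ]), array([0.5819, 0.0121, 0.1498]))
0.15 38 (array([ 0.5612, -0.0017,  0.1507]), array([0.5826, 0.0203, 0.1593]))
0.062 67 (array([ 0.5563, -0.0088,  0.0621]), array([0.5893, 0.0262, 0.072 ]))
[ 0.     0.004  0.005  0.001 -0.002 -0.001]
```

```bash
python3 -c "
from plant import job_done
print(job_done())"
```

```text
the job is handed in; nothing more can be done
None
```

I touched the punch to the pointed-end, middle and broad-end bosses in that order, left it standing upright and released on the middle boss (the highest by about 10 mm), and handed the job in at about 18 s; no verdict came back.

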